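# Cull the bowed sheet coupon from the coupon block

### The job

One of the three sheet-steel coupons in the black pocketed block is bowed and would leak argon on the spark stand. Press down on the rear end of one coupon after another until you have made the bowed one rock; tip that one up by pressing its front end down onto the thumb ramp and drawing it forward, then lift it out and lay it flat in the round metal dish. Leave the two flat coupons lying in their pockets, and do not disturb the other things on the bench.

Things in the scene. Friction and masses are not known exactly. Their poses are not given: they have to be found in the camera images.
- block: Black coupon block with grey pocket floors, fixed, 116 mm front to back (x, +x to its rear, away from the robot), 199 mm wide (y). Origin: centre of its underside. Ribs (23 mm) and rear wall 34.5 mm high part three pockets 43 mm wide at y = +0.066, 0, -0.066; smooth level floors at z = 0.030 with their front edge at x = -0.004. Coupons lie 1.5 mm below the rib tops, sides out of a gripper's reach.
- edge_left (a point): Middle of the left (+y) pocket's floor edge, on the floor surface; axes as the block's. The level floor runs back from here 54 mm to the rear wall; to the front a thumb ramp falls 28 degrees for 52 mm. A coupon's middle starts about 7 mm behind this edge, its front 38 mm overhanging the ramp.
- edge_middle (a point): Middle of the middle pocket's floor edge, on the floor surface; axes as the block's. The level floor runs back from here 54 mm to the rear wall; to the front a thumb ramp falls 28 degrees for 52 mm. A coupon's middle starts about 7 mm behind this edge, its front 38 mm overhanging the ramp.
- edge_right (a point): Middle of the right (-y) pocket's floor edge, on the floor surface; axes as the block's. The level floor runs back from here 54 mm to the rear wall; to the front a thumb ramp falls 28 degrees for 52 mm. A coupon's middle starts about 7 mm behind this edge, its front 38 mm overhanging the ramp.
- toe (a point): Foot of the middle pocket's thumb ramp (all are alike), at block x = -0.050, z = 0.006: a toe stop 7 mm high, square to the ramp, with no wall in front. Pressed on its front part (under 2 N) a coupon pivots on the floor edge down onto the ramp. Let go, it falls back; drawn 10 to 14 mm down the ramp under 5 to 15 N it overbalances and slides on to the toe stop (friction on the block about 0.3).
- stand_up (a point): Where the middle of a tipped coupon's rear end stands (middle pocket; the others are alike): block x = 0.029, z = 0.049. A coupon resting on the toe stop slopes 28 degrees, rear end up; its rear 38 mm then stand clear of the floor, the last 30 mm above the rib tops, and can be gripped across the 40 mm width with the fingers over the ribs.
- coupon_a_mid (a point): Sheet-steel coupon, 90 long (x) x 40 wide (y) x 3 mm, 85 g; starts level in a pocket, x along the block's x. Three look alike; two are flat, one (any of them) is bowed: convex below along its length, ends 2.4 mm up. Its rear end yields 1 mm or more under 2 N: it rocks 3 to 6 degrees, front end rising 4 to 9 mm, then rolls back; a flat one stays level. This point: its centre; z its normal.
- coupon_b_mid (a point): Sheet-steel coupon, 90 long (x) x 40 wide (y) x 3 mm, 85 g; starts level in a pocket, x along the block's x. Three look alike; two are flat, one (any of them) is bowed: convex below along its length, ends 2.4 mm up. Its rear end yields 1 mm or more under 2 N: it rocks 3 to 6 degrees, front end rising 4 to 9 mm, then rolls back; a flat one stays level. This point: its centre; z its normal.
- coupon_c_mid (a point): Sheet-steel coupon, 90 long (x) x 40 wide (y) x 3 mm, 85 g; starts level in a pocket, x along the block's x. Three look alike; two are flat, one (any of them) is bowed: convex below along its length, ends 2.4 mm up. Its rear end yields 1 mm or more under 2 N: it rocks 3 to 6 degrees, front end rising 4 to 9 mm, then rolls back; a flat one stays level. This point: its centre; z its normal.
- dish_floor (a point): Round shallow metal reject dish, fixed to the bench: rim 150 mm across and 12 mm above the bench, flat bottom about 124 mm across inside. This point: centre of its inner floor, 3 mm above the bench.
- jar_mid (a point): White screw-cap sample jar, 36 mm across, 69 mm tall, standing upright; bystander. This point: its centre.
- disc_mid (a point): Copper-coloured ground metal sample disc, 30 mm across, 22 mm tall; bystander. This point: its centre.
- pen_mid (a point): White marker with a black cap, 130 mm long, 16 mm thick, lying down; bystander. This point: its centre.
- gauge_mid (a point): Vernier caliper 163 mm long, lying flat; bystander. This point: near its centre.
There are look-alikes about, which are no part of the job. Leave any pink look-alike of the part that bears coupon_b_mid alone.

How it is judged (in metres and radians):
On the way, in this order (a step that is already met when the one before it is completed fails the run):
1. the bowed coupon is rocked: its rear end pressed down so that it leans at least 1.5 degrees to the rear (angle between coupon_b_mid's own x axis and vertical above 1.597 rad and z of coupon_b_mid in the frame of block below 0.04 m), for 0.1 s.
2. the bowed coupon is tipped up in its pocket, its rear end raised (angle between coupon_b_mid's own z axis and vertical above 0.3 rad and z of coupon_b_mid in the frame of block below 0.05 m and x of coupon_b_mid in the frame of block between -0.03 and 0.03 m and y of coupon_b_mid in the frame of block between -0.09 and 0.09 m), for 0.2 s.
At the end, for the whole second after the job is handed in: The bowed coupon lies flat (within 7 degrees) on the floor of the dish, its middle within 30 mm of the dish's centre; the two flat coupons lie level on the floors of pockets of the block, within about 11 mm of where they lay; the robot lets go of everything (horizontal distance between coupon_b_mid and dish_floor below 0.03 m and angle between the z axis of coupon_b_mid and the z axis of dish_floor, either way round below 0.12 rad and z of coupon_b_mid in the frame of dish_floor below 0.008 m and angle between each of coupon_a_mid, coupon_c_mid's own z axis and vertical below 0.08 rad and z of coupon_a_mid in the frame of block between 0.028 and 0.036 m and x of coupon_a_mid in the frame of block between -0.008 and 0.014 m and y of coupon_a_mid in the frame of block between -0.075 and 0.075 m and z of coupon_c_mid in the frame of block between 0.028 and 0.036 m and x of coupon_c_mid in the frame of block between -0.008 and 0.014 m and y of coupon_c_mid in the frame of block between -0.075 and 0.075 m); the robot touches nothing.
It fails at once if a flat coupon is lifted out of its pocket (height (world z) of any of coupon_a_mid, coupon_c_mid above 0.06 m).
It fails at once if the jar, disc, marker or caliper is pushed more than 25 mm or the jar knocked over (distance of any of jar_mid, disc_mid, pen_mid, gauge_mid from where it was at the start of the episode above 0.025 m or angle between jar_mid's own z axis and vertical above 0.5 rad).
It also fails if it takes over 45 s, if anything falls off the work surface, if the arm or the gripper's body presses on something with over 40 N, if the wrist force passes 120 N, or if a joint passes its speed limit or range.

### The arm

A 6-joint arm with a two-finger parallel gripper is mounted at the origin on a cart in front of the work surface, level with it; the furniture and walls round the work are solid. World frame = base frame: x ahead of the robot, y to its left, z up, the work surface at z = 0. Lengths are in mm, angles in rad, forces in N, time in s.
With the tool pointing down it reaches from about 350 to 1000 mm from the base axis. Payload 7.1 kg.
Tool frame: the origin (TCP) lies at the very end of the fingers, on their centre line; the grasp point (between the pads) lies 19 mm behind it; z points along the fingers, x is the direction in which the jaws open and shut, and the axes are right-handed (so a half turn about z gives the same grasp; the last joint's range is limited). The gripper opens to 85 mm and grips with 20 to 120 N. Pads are 22 mm wide; open, the fingers measure 114 mm over their backs; the gripper's body (76 mm by 85 mm) begins 54 mm behind the grasp point. The pads swing forward as they close: fully open they stand 13 mm farther back than shut.
Start: joints at [-1.132, 0.423, 1.63, -0, 1.089, -0.019], TCP at [276.249, -560.617, 231.319] pointing down, gripper open.
Joint ranges: [-3, 3], [-0.9, 2.11], [0.09, 2.58], [-1.31, 4.45], [0.11, 2.69], [-2.54, 2.54]. Speed limits (rad/s): [2.39, 2.39, 3.01, 3.14, 3.14, 3.14].

### API

Orientations are given as a unit quaternion [w, x, y, z].
In Python, from workcell import read_state, read_camera, camera_info, finish_job, find_in gives the robot as it stands.
- The arm moves only by the shell command python3 -m pendant 'ROWS' [FORCE]. ROWS is JSON, a list that holds one entry, the list of rows, each a list of 7 numbers: the shift along the tool's x, y, z in m, then the turn, a rotation vector about the tool's x, y, z in rad, then the gripper's target within -1 to 1 (shut at 1, half-way at 0, fully open at -1). A call has 1 to 12 rows; each row shifts and turns the commanded pose from where the row before left it, along the tool's axes as they then stand; what a row does not reach is not made up. A row lasts 1/8 s, in which the tool goes at most 62.5 mm and 10.7 degrees, less where a joint would pass 70% of its speed; a pose out of reach is approached as far as the arm can. A call is refused whole if a number of a shift passes 0.0625 or a number of a turn 0.188, either way. A call with a gripper value outside its range is refused whole. The fingers move at their own pace and stop on an object; FORCE is the grip in N (left out, the last holds). Time passes only in rows, so rows that do not move let the fingers close. It gives the time, the measured TCP pose, the force and the opening at its end, in the units of the state.
- read_state(): the state, without advancing time (a new reading comes with each control period).
- read_camera(name): name is "side" or "top" or "wrist"; returns (picture, depth): 420x560x3 uint8, blue, green, red; 420x560 float32, mm along the optical axis (not along the pixel's ray), 0 where there is no reading.
- camera_info(name): a dict with "mtx" (3x3 intrinsics, pixels), "distortion" ([k1, k2, p1, p2, k3] as OpenCV has them; the pictures are not rectified), "T" (4x4, takes a point from camera to world coordinates). Camera axes: x right, y up, looking along -z (the intrinsics and any distortion apply to the point x, -y, -z); pixel columns grow to the right and rows downward; lengths in mm; the calibration is good to about 2 mm. A picture is of the moment at which its call begins: read the wrist's pose just before it. camera_info takes no time and is no camera call; for the wrist camera it gives the pose at the moment of the call.
- finish_job(): hands the job in, once; it reports no verdict.
Trained networks look in the newest picture that a camera, given by its name, has taken for a name from the list of things; names that differ only in an ending like _2 or _b are one class to them, and where a whole thing is asked for, a point or a joint stands for the part that bears it (a point fixed in the world has none). Each returns a list of dicts, best first, with "confidence" (0 to 1); they miss things now and then, are a little off and sometimes report something else, mostly with a low value. They report only what shows in the picture. A call takes as long as a camera call. They do not tell look-alikes from the thing itself.
- find_in(camera, query): "position" ([column, row] in pixels, amid what is visible of it).
The state is a dict: "clock": time; "joint_positions": joint angles; "joint_vel": joint speeds; "effort": joint torques, N m; "ee_pos": TCP position; "eef_rot": TCP orientation; "force": force on the tool from outside, world axes, zero at the start; "wrist_torque": the same for the moment, N m; "finger_gap": opening from 0.0 (shut) to 1.0 (fully open).
Only numpy, scipy, OpenCV 4.12 (cv2) and the standard library are available. Lean on these libraries where they do the work, as an engineer would, in place of code of your own. Each camera call takes 0.05 s, during which the arm holds its last target.

## Working session

There is one attempt and no reset: what is moved stays moved. The work goes in short steps, Python scripts to look and compute and a shell command to move; the robot and the scene stay as the last step left them, time stands still between calls to the robot, and variables do not carry over. Pictures are saved under pics/ and viewed, and the job is handed in when it is done.

```bash
mkdir -p pics; ls
python3 - <<'E'
from workcell import *
import cv2
print(read_state())
for n in ["top","side"]:
    p,d=read_camera(n); cv2.imwrite(f"pics/{n}0.png",p)
    print(n,camera_info(n))
    for q in ["block","coupon_b_mid","dish_floor","edge_left","edge_right","edge_middle","toe"]:
        if n=="top" : print(q,find_in(n,q))
E
```

```text
pics
{'clock': 0.0, 'joint_positions': array([-1.13200554e+00,  4.23849657e-01,  1.63070240e+00,  2.39268765e-05,
        1.08864737e+00, -1.89898436e-02]), 'joint_vel': array([ 0.00011288, -0.00086577, -0.0003268 , -0.00112692,  0.00040615,
       -0.00015315]), 'effort': array([-1.62089604e-03, -5.57391572e+01, -2.81739056e+01, -1.57798863e-04,
        7.48972903e-03,  3.38536069e-06]), 'ee_pos': array([ 276.01686546, -560.11546663,  230.5353398 ]), 'eef_rot': array([-4.46133221e-04,  8.49101714e-01, -5.28228771e-01, -6.68211338e-04]), 'force': array([ 0.34113706, -0.56454022, -0.2407864 ]), 'wrist_torque': array([ 0.01563696, -0.01134605,  0.03304038]), 'finger_gap': 1.001244839487507}
top {'mtx': array([[434.08338632,   0.        , 277.36457215],
       [  0.        , 434.08338632, 207.01553272],
       [  0.        ,   0.        ,   1.        ]]), 'distortion': array([-0.12814618,  0.        ,  0.        ,  0.        ,  0.        ]), 'T': array([[ 2.30928288e-02,  9.82602481e-01, -1.84279911e-01,
         3.39695063e+02],
       [-9.99639908e-01,  2.01751845e-02, -1.76922535e-02
[... 776 characters left out ...]
n': [271.1, 194.5], 'confidence': 0.56}, {'position': [282.1, 150.3], 'confidence': 0.33}]
toe []
side {'mtx': array([[545.47164084,   0.        , 278.09638426],
       [  0.        , 545.47164084, 214.34501793],
       [  0.        ,   0.        ,   1.        ]]), 'distortion': array([-0.16878767,  0.        ,  0.        ,  0.        ,  0.        ]), 'T': array([[ 9.01404308e-01,  2.64814831e-01, -3.42554197e-01,
        -4.43104326e+00],
       [-4.32969184e-01,  5.56452863e-01, -7.09152943e-01,
        -1.00361238e+03],
       [ 2.82104716e-03,  7.87548929e-01,  6.16245670e-01,
         9.75131931e+02],
       [ 0.00000000e+00,  0.00000000e+00,  0.00000000e+00,
         1.00000000e+00]])}
```

View pics/top0.png

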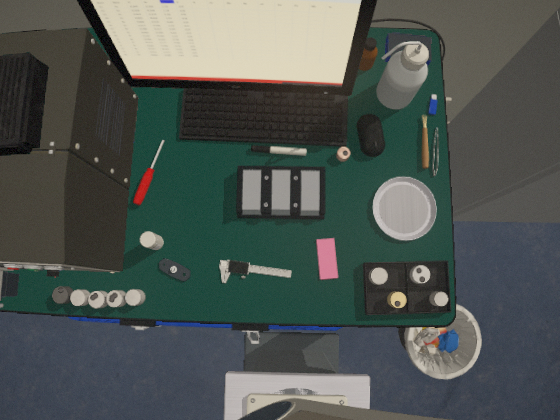

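View pics/side0.png

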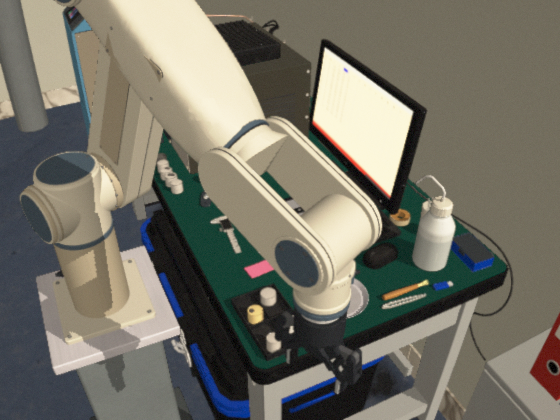

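The top view shows the block at about (281,192) with three light-grey coupons. The dish is at (404,209), the pink look-alike at (327,258), the marker at (285,151), the disc at (343,154) and the caliper at (255,270). A monitor and keyboard stand behind the block. Next I'll measure with depth.

```bash
cat > h.py <<'E'
import numpy as np, cv2
from workcell import *
def w_of(n,px,z=None,depth=None,ci=None):
    ci=ci or camera_info(n)
    px=np.asarray(px,float).reshape(-1,1,2)
    u=cv2.undistortPoints(px,ci["mtx"],np.array(ci["distortion"])).reshape(-1,2)
    r=np.c_[u[:,0],-u[:,1],-np.ones(len(u))]
    T=ci["T"]
    if z is not None:
        rw=r@T[:3,:3].T; s=(z-T[2,3])/rw[:,2]; return T[:3,3]+rw*s[:,None]
    d=np.array([depth[int(round(p[1])),int(round(p[0]))] for p in px.reshape(-1,2)])
    return (r*d[:,None])@T[:3,:3].T+T[:3,3]
def cloud(n,depth,ci=None):
    h,w=depth.shape; g=np.stack(np.meshgrid(np.arange(w),np.arange(h)),-1).reshape(-1,2)
    return w_of(n,g,depth=depth,ci=ci).reshape(h,w,3)
E
python3 - <<'E'
from h import *
p,d=read_camera("top")
cv2.imwrite("pics/top_z.png",cv2.resize(p[140:250,220:460],None,fx=3.3,fy=3.3,interpolation=cv2.INTER_CUBIC))
np.save("d.npy",d);cv2.imwrite("p.png",p)
C=cloud("top",d)
for px in [(281,192),(253,192),(309,192),(266,190),(404,209),(300,220),(343,154),(404,180)]: print(px,C[px[1],px[0]].round(1))
# block mask: height 25..40
m=(C[...,2]>20)&(C[...,2]<42); m[:, :225]=0;m[:,335:]=0;m[:163]=0;m[223:]=0
mm=cv2.morphologyEx(m.astype(np.uint8),cv2.MORPH_OPEN,np.ones((3,3)))
pts=C[mm>0]; print(len(pts),cv2.minAreaRect(pts[:,:2].astype(np.float32)),np.percentile(pts[:,:2],[1,99],axis=0))
g=cv2.cvtColor(p,cv2.COLOR_BGR2GRAY)
m=(g>110).astype(np.uint8);m[:, :225]=0;m[:,335:]=0;m[:163]=0;m[223:]=0
n,l,s,c=cv2.connectedComponentsWithStats(m)
for i in range(1,n):
    if s[i,4]>100:
        ys,xs=np.where(l==i); P=w_of("top",np.c_[xs,ys],z=33); print(s[i],c[i],cv2.minAreaRect(P[:,:2].astype(np.float32)))
# dish
m=((C[...,2]>8)&(C[...,2]<20)).astype(np.uint8);m[:,:365]=0;m[:,445:]=0;m[:170]=0;m[245:]=0
P=C[m>0];print("rim",P.min(0),P.max(0),cv2.minEnclosingCircle(P[:,:2].astype(np.float32)))
gm=(g>90).astype(np.uint8);gm[:,:365]=0;gm[:,445:]=0;gm[:170]=0;gm[245:]=0
ys,xs=np.where(gm>0);P=w_of("top",np.c_[xs,ys],z=12);print(cv2.minEnclosingCircle(P[:,:2].astype(np.float32)))
E
```

```text
(281, 192) [553.4  43.5  28.1]
(253, 192) [551.5 106.5  30.8]
(309, 192) [553.6 -19.3  32.8]
(266, 190) [555.8  77.2  35.1]
(404, 209) [ 525.7 -242.8   -1.4]
(300, 220) [ 4.948e+02 -1.100e+00  2.000e-01]
(343, 154) [648.7 -98.2  19.3]
(404, 180) [ 593.6 -243.3    4.6]
3987 ((558.670654296875, 44.33186721801758), (109.07585144042969, 199.67767333984375), 0.42894405126571655) [[505.39263969 -52.94623961]
 [611.27818296 141.93910476]]
[242 170  19  40 720] [251.275      189.47638889] ((557.1630859375, 110.75189208984375), (90.01007843017578, 40.43234634399414), 1.184123158454895)
[272 170  18  40 720] [280.5 189.5] ((558.4228515625, 44.837642669677734), (89.85227966308594, 38.51939010620117), 1.1152970790863037)
[301 171  19  40 746] [309.8310992  190.29758713] ((557.4810180664062, -21.66587257385254), (90.05792236328125, 40.75725555419922), 0.6978729367256165)
rim [ 453.86590355 -319.90909839    8.02310107] [ 618.44732635 -164.38462469   16.63897789] ((543.9234619140625, -256.3653259277344), 97.819580078125)
((542.443115234375, -257.5101623535156), 98.81492614746094)
```

View pics/top_z.png

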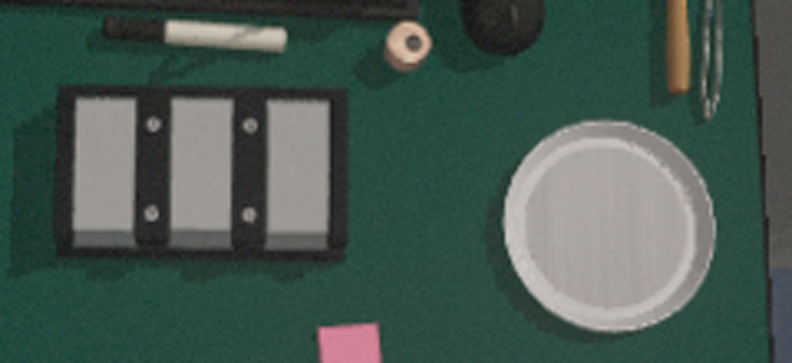

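Run:
```python
from h import *
d=np.load("d.npy");C=cloud("top",d)
for y in (110.8,44.8,-21.7):
    r=[]
    for x in range(512,604,10):
        m=(abs(C[...,0]-x-5)<5)&(abs(C[...,1]-y)<14)
        r.append(round(float(np.median(C[...,2][m])),1))
    print(y,r)
for z in (0,12): print(w_of("top",[(404.7,208.4),(372.4,208),(437,208),(404.7,176.4),(404.7,240.3)],z=z).round(1))
print("block corners",w_of("top",np.array([(56,88),(347,88),(347,260),(58,255)])/3.3+[220,140],z=34.5).round(1))
from scipy.spatial.transform import Rotation as R
q=read_state()["eef_rot"];print(R.from_quat(q,scalar_first=True).as_matrix().round(3))
q0=R.from_quat(q,scalar_first=True)
for s in (1,-1):
    t=R.from_matrix(np.array([[0,s,0],[s,0,0],[0,0,-1.]]))
    print(s,(q0.inv()*t).as_rotvec())
print(camera_info("wrist")["T"])
```

```text
110.8 [32.3, 32.4, 32.1, 32.6, 32.7, 32.9, 32.6, 32.6, 32.5, 33.1]
44.8 [30.6, 32.7, 32.4, 32.3, 32.9, 32.8, 32.9, 32.5, 32.4, 32.9]
-21.7 [34.2, 34.1, 32.9, 32.4, 32.9, 32.9, 32.9, 33.2, 34.6, 33.8]
[[ 526.9 -244.     0. ]
 [ 526.3 -168.2    0. ]
 [ 529.4 -321.1    0. ]
 [ 603.6 -246.7    0. ]
 [ 452.5 -241.9    0. ]]
[[ 524.6 -240.7   12. ]
 [ 524.  -165.8   12. ]
 [ 527.1 -316.8   12. ]
 [ 600.3 -243.2   12. ]
 [ 451.1 -238.6   12. ]]
block corners [[609.  144.7  34.5]
 [612.8 -55.3  34.5]
 [493.3 -55.5  34.5]
 [492.6 138.6  34.5]]
[[ 0.442 -0.897  0.   ]
 [-0.897 -0.442  0.   ]
 [ 0.    -0.    -1.   ]]
1 [-4.56786377e-06 -2.14671185e-05 -2.68380136e+00]
-1 [-1.57171781e-05  3.34436726e-06  4.57791293e-01]
[[ 4.41640370e-01  8.56733760e-01  2.66385150e-01  3.44101044e+02]
 [-8.97192164e-01  4.21749039e-01  1.31049493e-01 -5.26801225e+02]
 [-7.31560527e-05 -2.96875416e-01  9.54916217e-01  3.74269953e+02]
 [ 0.00000000e+00  0.00000000e+00  0.00000000e+00  1.00000000e+00]]
```

```bash
python3 -m pendant '[[[0,0,0,0,0,0.147,1],[0,0,0,0,0,0.147,1],[0,0,0,0,0,0.147,1]]]' 30; python3 -m pendant '[[[-0.053,-0.031,0.005,0,0,0,1],[-0.053,-0.031,0.005,0,0,0,1],[-0.053,-0.031,0.005,0,0,0,1],[-0.053,-0.031,0.005,0,0,0,1],[-0.053,-0.031,0.005,0,0,0,1],[-0.053,-0.031,0.005,0,0,0,1],[-0.053,-0.031,0.005,0,0,0,1],[-0.053,-0.031,0.005,0,0,0,1],[-0.053,-0.031,0.005,0,0,0,1],[-0.053,-0.031,0.005,0,0,0,1]]]'
python3 - <<'E'
from h import *
ci=camera_info("wrist")
p,d=read_camera("wrist");cv2.imwrite("pics/w1.png",p)
np.savez("w1.npz",d=d,T=ci["T"]);s=read_state();print(s["clock"],s["ee_pos"],s["eef_rot"],s["force"],s["finger_gap"])
E
```

```text
clock: 0.88
ee_pos: [276.2, -560.6, 231.3]
eef_rot: [-0.0, 0.711, -0.703, -0.0]
force: [-0.1, -0.2, -0.8]
finger_gap: 0.38
clock: 2.12
ee_pos: [578.3, -23.6, 181.4]
eef_rot: [-0.0, 0.713, -0.701, 0.0]
force: [1.2, -0.2, -0.1]
finger_gap: 0.003
2.175 [581.5409184  -17.97030906 181.21118989] [-2.12716966e-03  7.13911478e-01 -7.00232610e-01  4.10363204e-04] [3.24398628 4.31433519 0.40819156] 0.0012414353271603346
```

View pics/w1.png

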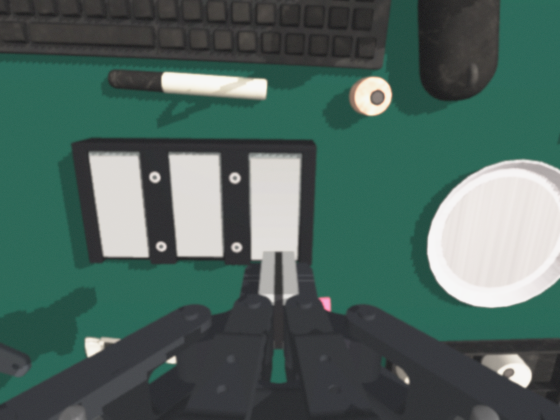

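The wrist view shows the three coupons centred at about (119,205), (197,205) and (275,207). The closed fingertips are at (278,255). I'll use this picture to refine the pocket positions.

Run:
```python
from h import *
f=np.load("w1.npz");ci=camera_info("wrist");ci=dict(ci);ci["T"]=f["T"]
p=cv2.imread("pics/w1.png");g=cv2.cvtColor(p,cv2.COLOR_BGR2GRAY)
C=cloud("wrist",f["d"],ci)
m=(g>150).astype(np.uint8);m[:145]=0;m[265:]=0;m[:,:85]=0;m[:,305:]=0
n,l,s,c=cv2.connectedComponentsWithStats(m)
for i in range(1,n):
    if s[i,4]>1000:
        ys,xs=np.where(l==i); P=w_of("wrist",np.c_[xs,ys],z=33,ci=ci); r=cv2.minAreaRect(P[:,:2].astype(np.float32));print(s[i],r)
        prof=[]
        for k in range(s[i,1],s[i,1]+s[i,3],10):
            prof.append(round(float(np.median(C[k:k+10,s[i,0]+10:s[i,0]+s[i,2]-10,2])),1))
        print(prof)
print("rear corners",w_of("wrist",[(76,143),(316,143)],z=34.5,ci=ci),"screws",w_of("wrist",[(155,177),(235,178),(161,246),(237,247)],z=34.5,ci=ci))
```

```text
[  89  153   60  104 4869] ((556.5802612304688, 111.59931182861328), (92.44342803955078, 40.71554183959961), 0.2570025324821472)
[32.9, 33.3, 33.3, 33.3, 33.4, 33.4, 33.3, 33.4, 33.4, 33.4, 25.1]
[ 169  154   54  103 4910] ((557.5385131835938, 45.532127380371094), (91.0623779296875, 40.98310470581055), 0.35824376344680786)
[33.1, 33.4, 33.4, 33.4, 33.3, 33.4, 33.5, 33.4, 33.5, 33.5, 10.8]
[ 250  154   50  111 5112] ((554.3612060546875, -20.412412643432617), (41.2849006652832, 98.77811431884766), 89.98068237304688)
[34.6, 34.9, 34.3, 33.8, 33.4, 33.3, 33.5, 33.7, 34.3, 35.0, 192.8, 201.4]
rear corners [[610.78713508 140.22788447  34.5       ]
 [613.62841884 -53.03658787  34.5       ]] screws [[583.58964969  78.40674064  34.5       ]
 [583.78082629  12.33774406  34.5       ]
 [521.61126914  78.39267944  34.5       ]
 [521.84288094  11.75970569  34.5       ]]
```

```bash
python3 -m pendant '[[[0,0,0.05,0,0,0.014,1],[0,0,0.05,0,0,0,1],[0,0,0,0,0,0,1]]]'
```

```text
clock: 2.55
ee_pos: [574.3, -25.2, 78.1]
eef_rot: [0.003, 0.708, -0.706, -0.003]
force: [0.1, -0.3, 0.6]
finger_gap: 0.001
```

```bash
python3 -m pendant '[[[0,0,0,0,0,0,1],[0,0,0,0,0,0,1]]]';python3 -m pendant '[[[-0.004,-0.015,0.03,0,0,0,1],[0,0,0,0,0,0,1],[0,0,0,0,0,0,1]]]'
```

```text
clock: 2.8
ee_pos: [579.0, -25.8, 83.6]
eef_rot: [-0.001, 0.708, -0.706, 0.001]
force: [0.4, 0.1, -0.1]
finger_gap: 0.0
clock: 3.18
ee_pos: [592.6, -21.6, 52.6]
eef_rot: [-0.0, 0.708, -0.706, 0.0]
force: [0.2, 0.7, 0.4]
finger_gap: 0.001
```

```bash
python3 -m pendant '[[[0,0.005,0.012,0,0,0,1],[0,0,0,0,0,0,1],[0,0,0,0,0,0,1],[0,0,0,0,0,0,1]]]';python3 -m pendant '[[[0,0,0.003,0,0,0,1],[0,0,0,0,0,0,1]]]';python3 -m pendant '[[[0,0,0.0015,0,0,0,1],[0,0,0,0,0,0,1]]]'
```

```text
clock: 3.68
ee_pos: [587.5, -21.5, 39.6]
eef_rot: [-0.0, 0.708, -0.706, 0.0]
force: [-0.5, -0.1, -0.8]
finger_gap: 0.006
clock: 3.92
ee_pos: [587.2, -21.4, 36.1]
eef_rot: [0.0, 0.708, -0.706, -0.0]
force: [-0.0, -0.3, -0.7]
finger_gap: 0.003
clock: 4.18
ee_pos: [587.2, -21.4, 34.7]
eef_rot: [0.0, 0.708, -0.706, -0.0]
force: [0.4, -0.6, -0.6]
finger_gap: 0.004
```

```bash
python3 -m pendant '[[[0,0,0.001,0,0,0,1],[0,0,0,0,0,0,1]]]';python3 -m pendant '[[[0,0,0.001,0,0,0,1],[0,0,0,0,0,0,1]]]';python3 - <<'E'
from h import *
ci=camera_info("wrist");p,d=read_camera("wrist");cv2.imwrite("pics/w2.png",p)
C=cloud("wrist",d,ci)
for y in (111,45,-21):
    print(y,[round(float(np.median(C[...,2][(abs(C[...,0]-x)<5)&(abs(C[...,1]-y)<15)])),1) for x in range(517,607,10)])
E
```

```text
clock: 4.42
ee_pos: [587.4, -21.5, 33.8]
eef_rot: [-0.0, 0.708, -0.706, 0.0]
force: [0.8, 0.4, 1.0]
finger_gap: 0.001
clock: 4.68
ee_pos: [587.5, -21.4, 33.1]
eef_rot: [-0.0, 0.708, -0.706, 0.0]
force: [-0.9, 0.0, 3.6]
finger_gap: -0.002
111 [33.4, 33.5, 33.4, 33.4, 33.4, 33.4, 33.4, 33.4, 33.2]
45 [nan, 33.5, 33.5, 33.4, 33.4, 33.4, 33.5, 33.4, 34.2]
-21 [nan, 37.0, 36.3, 35.5, nan, nan, 82.0, 78.9, 79.7]
  return _methods._mean(a, axis=axis, dtype=dtype,
  ret = ret.dtype.type(ret / rcount)
```

View pics/w2.png

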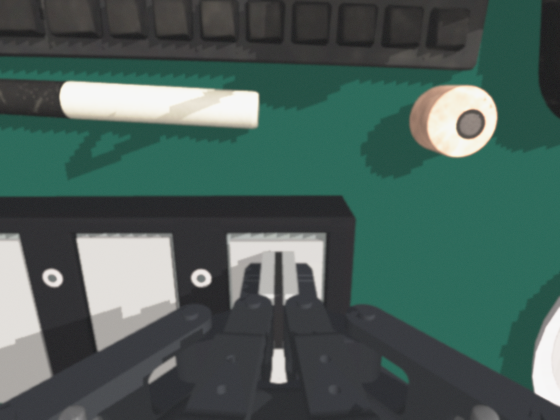

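The front end has risen (37 mm at x=527, before 34.3), so this coupon rocks. I'll press a little further to be sure of the lean.

```bash
python3 -m pendant '[[[0,0,0.001,0,0,0,1],[0,0,0,0,0,0,1]]]';python3 -m pendant '[[[0,0,0.001,0,0,0,1],[0,0,0,0,0,0,1],[0,0,0,0,0,0,1]]]';python3 - <<'E'
from h import *
ci=camera_info("wrist");p,d=read_camera("wrist");cv2.imwrite("pics/w3.png",p)
C=cloud("wrist",d,ci)
for y in (-21,):
    print(y,[round(float(np.median(C[...,2][(abs(C[...,0]-x)<3)&(abs(C[...,1]-y)<15)&(C[...,2]<45)])),1) for x in range(520,555,5)])
ct=camera_info("top");p,d=read_camera("top");C=cloud("top",d)
print([round(float(np.median(C[...,2][(abs(C[...,0]-x)<5)&(abs(C[...,1]+21)<15)])),1) for x in range(517,607,10)])
E
```

```text
clock: 4.97
ee_pos: [587.6, -21.5, 33.0]
eef_rot: [-0.0, 0.708, -0.706, 0.0]
force: [-4.1, 0.3, 13.7]
finger_gap: -0.002
clock: 5.35
ee_pos: [587.8, -21.5, 33.0]
eef_rot: [-0.0, 0.708, -0.706, 0.0]
force: [-5.6, 0.3, 22.5]
finger_gap: 0.004
-21 [nan, nan, 37.1, 36.7, 36.1, 35.6, 35.8]
[506.5, 490.1, 469.8, nan, nan, nan, 374.7, 375.9, 375.5]
  return _methods._mean(a, axis=axis, dtype=dtype,
  ret = ret.dtype.type(ret / rcount)
```

The coupon rocked and bottomed out hard at about 3° of lean, so the right coupon is the bowed one. Next I'll lift, move over its front part and tilt the tool square to the ramp.

```bash
python3 -m pendant '[[[0,0,-0.02,0,0,0,1],[0,0,-0.015,0,0,0,1],[0,0.03,0,0,0,0,1],[0,0.028,0,0,0,0,1],[0,0,0,0.163,0,0,1],[0,0,0,0.163,0,0,1],[0,0,0,0.163,0,0,1],[0,0,0,0,0,0,1],[0,0,0,0,0,0,1],[0,0,0,0,0,0,1]]]'
```

```text
clock: 6.7
ee_pos: [528.2, -10.3, 65.0]
eef_rot: [-0.134, 0.702, -0.692, 0.105]
force: [0.2, 0.7, -0.8]
finger_gap: -0.003
```

```bash
python3 -m pendant '[[[0,0,0,0,0,0,1],[0,0,0,0,0,0,1],[0,0,0,0,0,0,1]]]'
python3 - <<'E'
from h import *
from scipy.spatial.transform import Rotation as R
s=read_state();print(s["ee_pos"],s["joint_positions"],s["joint_vel"].round(3));print(R.from_quat(s["eef_rot"],scalar_first=True).as_matrix().round(3))
E
```

```text
clock: 7.08
ee_pos: [527.4, -10.1, 64.6]
eef_rot: [-0.134, 0.702, -0.692, 0.104]
force: [0.9, -0.0, 0.3]
finger_gap: 0.002
[527.41564741 -10.11857933  64.61393824] [-0.08266797  0.48497323  2.1544571   0.40586308  0.18249061  1.08665954] [-0.001 -0.     0.002  0.003 -0.    -0.004]
[[ 0.021 -0.943  0.332]
 [-0.999 -0.006  0.044]
 [-0.04  -0.333 -0.942]]
```

Joint 5 is close to its lower limit, so the full 28° tilt is out of reach here. I'll go back to a smaller tilt of about 10°.

```bash
python3 -m pendant '[[[0,0,0,-0.16,0,0,1],[0,0,0,0,0,0,1],[0,0,0,0,0,0,1],[0,0,0,0,0,0,1]]]'
python3 - <<'E'
from h import *
from scipy.spatial.transform import Rotation as R
s=read_state();print(s["ee_pos"],s["joint_positions"],s["joint_vel"].round(3));print(R.from_quat(s["eef_rot"],scalar_first=True).as_matrix().round(3))
E
```

```text
clock: 7.58
ee_pos: [526.1, -9.8, 64.1]
eef_rot: [-0.078, 0.71, -0.698, 0.048]
force: [-0.1, 0.5, -0.8]
finger_gap: -0.0
[526.11182346  -9.75666788  64.13802663] [-0.0737432   0.49882548  2.05662094  0.14172464  0.41473426  1.35533608] [-0.    -0.    -0.008 -0.018  0.012  0.017]
[[ 0.021 -0.984  0.178]
 [-0.999 -0.013  0.044]
 [-0.041 -0.178 -0.983]]
```

```bash
cat >> h.py <<'E'
from scipy.spatial.transform import Rotation as R
def plan(tilt_deg,pos,yaw=0.3):
    s=read_state();q=R.from_quat(s["eef_rot"],scalar_first=True)
    t=np.radians(tilt_deg);z=np.array([np.sin(t),0,-np.cos(t)]);x=np.array([0,-1.,0]);y=np.cross(z,x)
    M=R.from_euler('z',np.radians(yaw))*R.from_matrix(np.c_[x,y,z])
    print("pos",s["ee_pos"].round(1),"shift(tool mm)",(q.inv().apply(np.array(pos)-s["ee_pos"])).round(1),"rot",(q.inv()*M).as_rotvec().round(3),"after-rot shift",(M.inv().apply(np.array(pos)-s["ee_pos"])).round(1),"force",s["force"].round(1),"t",round(s["clock"],2))
E
python3 -c "
from h import *
plan(10,[528,-21,45])"
```

```text
pos [526.1  -9.8  64.1] shift(tool mm) [12.1  1.7 18.7] rot [-0.005  0.043  0.008] after-rot shift [11.3  1.5 19.2] force [-0.1  0.5 -0.8] t 7.58
```

```bash
python3 -m pendant '[[[0,0,0,-0.005,0.043,0.008,1],[0.0113,0.0015,0.019,0,0,0,1],[0,0,0,0,0,0,1],[0,0,0,0,0,0,1]]]'
python3 - <<'E'
from h import *
plan(10,[528,-21,37])
ci=camera_info("wrist");p,d=read_camera("wrist");cv2.imwrite("pics/w4.png",p)
E
```

```text
clock: 8.07
ee_pos: [528.8, -21.3, 45.7]
eef_rot: [-0.061, 0.706, -0.703, 0.061]
force: [-0.0, -0.4, -0.4]
finger_gap: -0.002
pos [528.8 -21.3  45.7] shift(tool mm) [-0.3  2.3  8.5] rot [ 0.001 -0.001 -0.   ] after-rot shift [-0.3  2.3  8.5] force [-0.  -0.4 -0.4] t 8.07
```

View pics/w4.png

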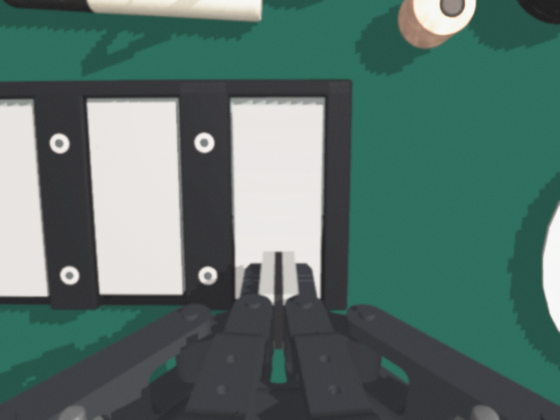

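```bash
python3 -m pendant '[[[0,0.0015,0.0085,0,0,0,1],[0,0.0015,0.0083,0,0,0,1],[0,0,0,0,0,0,1],[0,0,0,0,0,0,1]]]';python3 -m pendant '[[[0,0.0004,0.002,0,0,0,1],[0,0,0,0,0,0,1]]]'; python3 -m pendant '[[[0,0.0002,0.001,0,0,0,1],[0,0,0,0,0,0,1]]]'
```

```text
clock: 8.62
ee_pos: [529.1, -21.4, 28.4]
eef_rot: [-0.061, 0.706, -0.703, 0.062]
force: [0.4, 1.2, 1.2]
finger_gap: -0.001
clock: 8.88
ee_pos: [529.3, -21.4, 26.8]
eef_rot: [-0.061, 0.706, -0.703, 0.062]
force: [-0.8, 0.3, 2.8]
finger_gap: -0.0
clock: 9.12
ee_pos: [529.4, -21.5, 26.4]
eef_rot: [-0.062, 0.706, -0.703, 0.062]
force: [-4.5, -0.4, 12.2]
finger_gap: 0.001
```

```bash
python3 -m pendant '[[[0,0.0019,0.0006,0,0,0,1],[0,0.0019,0.0006,0,0,0,1]]]';python3 -m pendant '[[[0,0.0019,0.0006,0,0,0,1],[0,0.0019,0.0006,0,0,0,1]]]'
```

```text
clock: 9.38
ee_pos: [527.3, -21.6, 25.4]
eef_rot: [-0.063, 0.706, -0.702, 0.063]
force: [-3.7, -0.4, 20.0]
finger_gap: 0.001
clock: 9.62
ee_pos: [524.5, -21.7, 24.1]
eef_rot: [-0.063, 0.706, -0.702, 0.064]
force: [-3.7, 0.1, 23.8]
finger_gap: -0.002
```

```bash
python3 -m pendant '[[[0,0.0022,-0.0004,0,0,0,1],[0,0.0019,0.0004,0,0,0,1]]]';python3 -m pendant '[[[0,0.0019,0.0004,0,0,0,1],[0,0.0019,0.0004,0,0,0,1]]]';python3 - <<'E'
from h import *
p,d=read_camera("wrist");cv2.imwrite("pics/w5.png",p)
p,d=read_camera("side");cv2.imwrite("pics/s5.png",p)
E
```

```text
clock: 9.88
ee_pos: [519.1, -21.6, 22.2]
eef_rot: [-0.062, 0.706, -0.703, 0.063]
force: [-1.7, -0.3, 10.9]
finger_gap: -0.002
clock: 10.12
ee_pos: [515.8, -21.7, 20.9]
eef_rot: [-0.062, 0.706, -0.703, 0.063]
force: [-1.1, -0.2, 12.4]
finger_gap: 0.001
```

View pics/w5.png

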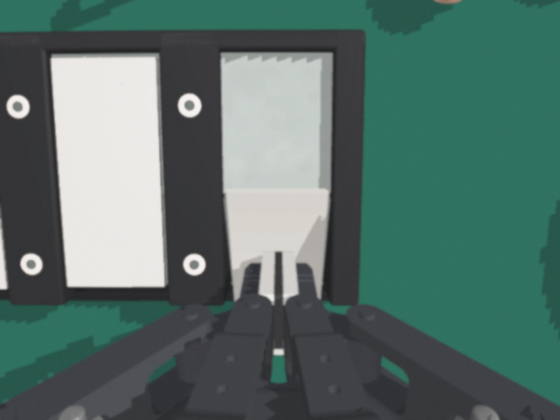

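The coupon is tipped, with its rear end at row 189 and the pocket floor visible behind it. I'll draw slightly more and then release.

```bash
python3 -m pendant '[[[0,0.0015,0.0004,0,0,0,1],[0,0,0,0,0,0,1]]]';python3 -m pendant '[[[0,0.001,-0.004,0,0,0,1],[0,0,-0.02,0,0,0,1],[0,0,-0.03,0,0,0,1],[0,0,-0.03,0,0,0,1],[0,0,0,0,0,0,1],[0,0,0,0,0,0,1]]]';python3 - <<'E'
from h import *
plan(10,[575,-21,80])
ci=camera_info("wrist");p,d=read_camera("wrist");cv2.imwrite("pics/w6.png",p);np.savez("w6.npz",d=d,T=ci["T"])
C=cloud("wrist",d,ci)
for x in range(505,605,6):
    m=(abs(C[...,0]-x)<2)&(abs(C[...,1]+21)<12)&(C[...,2]<60)
    if m.sum()>5: print(x,round(float(np.median(C[...,2][m])),1))
E
```

```text
clock: 10.48
ee_pos: [514.4, -21.7, 20.3]
eef_rot: [-0.062, 0.706, -0.703, 0.063]
force: [-1.4, -0.1, 13.0]
finger_gap: -0.002
clock: 11.22
ee_pos: [497.3, -21.5, 101.2]
eef_rot: [-0.061, 0.706, -0.703, 0.062]
force: [0.2, 0.3, -0.0]
finger_gap: 0.001
pos [497.3 -21.5 101.2] shift(tool mm) [ -0.1 -72.9  34.4] rot [ 0.001 -0.001  0.   ] after-rot shift [ -0.1 -72.8  34.4] force [ 0.2  0.3 -0. ] t 11.22
505 16.4
511 18.4
517 20.3
523 22.5
529 24.8
535 27.1
541 26.5
547 29.7
553 30.4
559 30.4
565 30.3
571 30.4
577 30.4
583 30.3
589 30.4
595 30.3
601 30.4
```

View pics/w6.png

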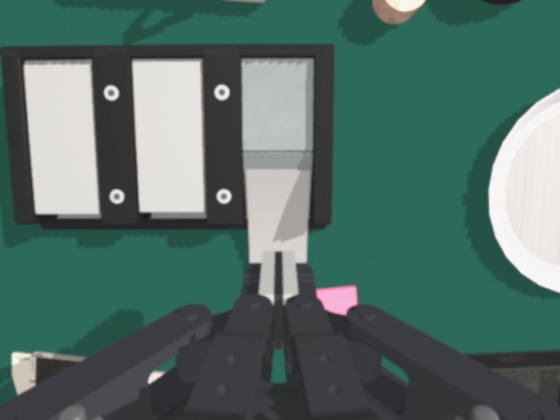

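The coupon has slid on past the toe stop. Its rear end is now at x≈538, z≈27, and its front part sticks out in front of the block. I'll back off for a wider view before deciding on the grasp.

```bash
python3 -m pendant '[[[0,0.04,-0.03,-0.174,0,0,1],[0,0.045,-0.03,0,0,0,1],[0,0,0,0,0,0,1],[0,0,0,0,0,0,1],[0,0,0,0,0,0,1]]]';python3 - <<'E'
from h import *
plan(0,[475,-21,80])
ci=camera_info("wrist");p,d=read_camera("wrist");cv2.imwrite("pics/w7.png",p);np.savez("w7.npz",d=d,T=ci["T"])
C=cloud("wrist",d,ci)
for x in range(430,560,6):
    m=(abs(C[...,0]-x)<2)&(abs(C[...,1]+21)<12)&(C[...,2]<60)
    if m.sum()>5: print(x,round(float(np.median(C[...,2][m])),1))
E
```

```text
clock: 11.9
ee_pos: [408.5, -21.9, 153.4]
eef_rot: [0.001, 0.709, -0.705, 0.0]
force: [0.6, -0.4, -0.1]
finger_gap: 0.005
pos [408.5 -21.9 153.4] shift(tool mm) [ -0.7 -66.6  73.4] rot [ 0.001 -0.001 -0.   ] after-rot shift [ -0.6 -66.5  73.4] force [ 0.6 -0.4 -0.1] t 11.9
430 1.5
436 1.5
442 1.5
448 1.6
454 3.7
460 4.9
466 6.0
472 7.3
478 8.5
484 10.3
490 12.0
496 13.9
502 15.6
508 17.5
514 19.4
520 21.4
526 23.6
532 25.7
538 26.9
```

View pics/w7.png

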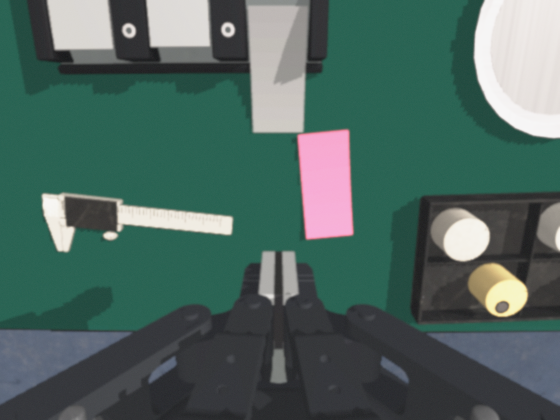

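View pics/s5.png

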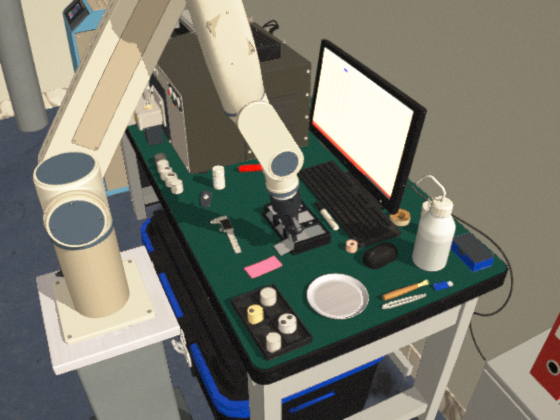

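```bash
python3 -m pendant '[[[0,-0.036,0.03,0,0,0,-1],[0,-0.036,0.03,0,0,0,-1],[0,0,0.03,0,0,0,-1],[0,0,0,0,0,0,-1],[0,0,0,0,0,0,-1],[0,0,0,0,0,0,-1]]]' 60;python3 - <<'E'
from h import *
plan(0,[480,-21.7,1])
ci=camera_info("wrist");p,d=read_camera("wrist");cv2.imwrite("pics/w8.png",p)
# w5 check: rear edge size -> depth
s=read_state();q=R.from_quat(s["eef_rot"],scalar_first=True);E=np.eye(4);E[:3,:3]=q.as_matrix();E[:3,3]=s["ee_pos"]
X=np.linalg.inv(E)@ci["T"]
E5=np.eye(4);E5[:3,:3]=R.from_quat([-0.062,.706,-.703,.063],scalar_first=True).as_matrix();E5[:3,3]=[515.8,-21.7,20.9]
c5=dict(ci);c5["T"]=E5@X
for z in (35,40,45,50,55):
    a=w_of("wrist",[(223,189),(329,189),(276,52)],z=z,ci=c5);print(z,a[0].round(1),a[1].round(1),np.linalg.norm(a[0]-a[1]).round(1))
print(w_of("wrist",[(276,52)],z=30,ci=c5))
E
```

```text
clock: 12.7
ee_pos: [480.5, -21.7, 65.3]
eef_rot: [-0.0, 0.709, -0.705, 0.001]
force: [0.7, -0.3, 0.7]
finger_gap: 0.999
pos [480.5 -21.7  65.3] shift(tool mm) [-0.1  0.6 64.3] rot [-0.002 -0.001 -0.   ] after-rot shift [-0.   0.5 64.3] force [ 0.7 -0.3  0.7] t 12.7
35 [5.525e+02 3.000e-01 3.500e+01] [552.6 -40.9  35. ] 41.2
40 [ 5.529e+02 -5.000e-01  4.000e+01] [553.1 -40.2  40. ] 39.7
45 [553.4  -1.2  45. ] [553.5 -39.5  45. ] 38.3
50 [553.8  -2.   50. ] [554.  -38.8  50. ] 36.8
55 [554.3  -2.8  55. ] [554.4 -38.1  55. ] 35.3
[[605.13503182 -20.15396806  30.        ]]
```

View pics/w8.png

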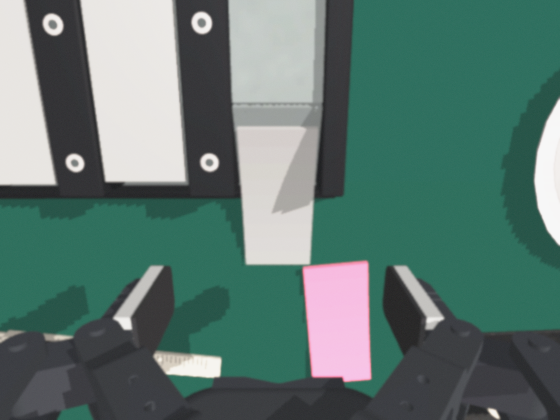

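```bash
python3 -m pendant '[[[0,0,0.03,0,0,0,-1],[0,0,0.02,0,0,0,-1],[0,0,0,0,0,0,-1],[0,0,0,0,0,0,-1]]]';python3 -m pendant '[[[0,0,0.013,0,0,0,-1],[0,0,0,0,0,0,-1],[0,0,0,0,0,0,-1]]]';python3 - <<'E'
from h import *
plan(0,[480,-21.7,1])
ci=camera_info("wrist");p,d=read_camera("wrist");cv2.imwrite("pics/w9.png",p)
E
```

```text
clock: 13.25
ee_pos: [480.5, -21.7, 15.2]
eef_rot: [-0.0, 0.709, -0.705, 0.001]
force: [-0.6, -0.2, 0.3]
finger_gap: 1.002
clock: 13.62
ee_pos: [479.9, -21.7, 1.3]
eef_rot: [0.0, 0.709, -0.705, 0.0]
force: [-0.7, -0.2, 0.1]
finger_gap: 0.998
pos [479.9 -21.7   1.3] shift(tool mm) [-0.  -0.1  0.3] rot [ 0.    -0.001 -0.   ] after-rot shift [-0.  -0.1  0.3] force [-0.7 -0.2  0.1] t 13.62
```

View pics/w9.png

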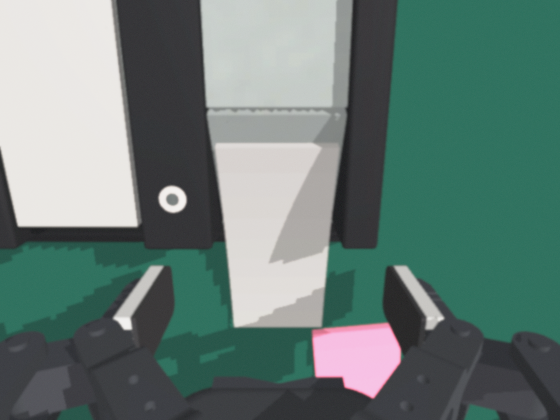

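The fingers straddle the protruding part of the coupon, clear of the block and of the pink piece. Closing now.

```bash
python3 -m pendant '[[[0,0,0,0,0,0,0],[0,0,0,0,0,0,0],[0,0,0,0,0,0,0.2],[0,0,0,0,0,0,0.5],[0,0,0,0,0,0,1],[0,0,0,0,0,0,1],[0,0,0,0,0,0,1]]]' 60
python3 - <<'E'
from h import *
ci=camera_info("wrist");p,d=read_camera("wrist");cv2.imwrite("pics/w10.png",p)
E
```

```text
clock: 14.55
ee_pos: [480.0, -21.7, 1.7]
eef_rot: [0.0, 0.709, -0.705, 0.0]
force: [-1.0, 0.0, 6.3]
finger_gap: 0.434
```

View pics/w10.png

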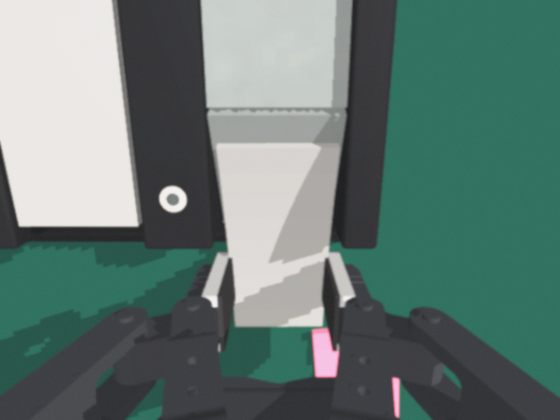

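```bash
python3 -m pendant '[[[0,0,-0.004,0,0,0,1],[0,0,-0.01,0,0,0,1],[0,0,-0.02,0,0,0,1],[0,0,-0.03,0,0,0,1],[0,0,0,0,0,0,1],[0,0,0,0,0,0,1]]]'
python3 - <<'E'
from h import *
ci=camera_info("wrist");p,d=read_camera("wrist");cv2.imwrite("pics/w11.png",p)
C=cloud("wrist",d,ci)
for x in range(440,565,8):
    m=(abs(C[...,0]-x)<2)&(abs(C[...,1]+21)<10)
    if m.sum()>5: print(x,round(float(np.median(C[...,2][m])),1))
E
```

```text
clock: 15.35
ee_pos: [479.7, -21.6, 65.2]
eef_rot: [0.0, 0.709, -0.705, 0.0]
force: [0.4, 0.6, -0.6]
finger_gap: 0.438
456 67.6
464 69.2
472 70.9
480 72.8
488 139.9
496 77.0
504 79.4
512 82.0
520 84.7
528 87.5
536 90.3
544 28.1
552 30.1
560 30.4
```

View pics/w11.png

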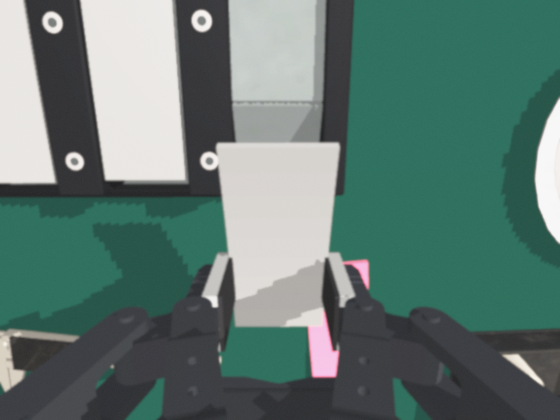

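The coupon is held and lifted, sloping about 15.8°. I'll carry it over the dish and level it.

```bash
python3 -m pendant '[[[0.03,-0.004,-0.01,0,0,0,1],[0.045,-0.006,-0.01,0,0,0,1],[0.05,-0.006,0,0,0,0,1],[0.05,-0.006,0,0,0,0,1],[0.03,-0.004,0,0,0,0,1],[0.014,-0.002,0,0,0,0,1],[0,0,0,-0.138,0,0,1],[0,0,0,-0.138,0,0,1],[0,0,0,0,0,0,1],[0,0,0,0,0,0,1],[0,0,0,0,0,0,1]]]'
python3 - <<'E'
from h import *
plan(-15.8,[508,-241,30])
ci=camera_info("wrist");p,d=read_camera("wrist");cv2.imwrite("pics/w12.png",p)
C=cloud("wrist",d,ci)
y0=read_state()["ee_pos"][1]
for x in range(440,620,8):
    m=(abs(C[...,0]-x)<2)&(abs(C[...,1]-y0)<10)
    if m.sum()>5: print(x,round(float(np.median(C[...,2][m])),1),end='; ')
E
```

```text
clock: 16.77
ee_pos: [508.0, -240.1, 85.4]
eef_rot: [0.098, 0.702, -0.699, -0.097]
force: [0.1, -0.2, -0.6]
finger_gap: 0.44
pos [ 508.  -240.1   85.4] shift(tool mm) [  0.9 -15.1  53.3] rot [-0. -0. -0.] after-rot shift [  0.9 -15.1  53.3] force [ 0.1 -0.2 -0.6] t 16.77
480 94.4; 488 94.0; 496 93.4; 504 92.9; 512 92.5; 520 92.4; 528 92.4; 536 92.7; 544 92.8; 552 93.0; 560 93.5; 568 94.2; 576 3.9; 584 3.6; 592 5.9; 600 1.7; 608 1.7;
```

View pics/w12.png

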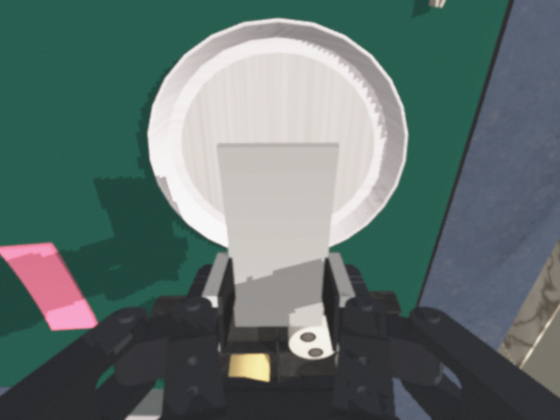

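Run:
```python
from h import *
print(w_of("wrist",[(278,19),(149,137),(407,137),(200,235)],z=12).round(1))
a=w_of("wrist",[(278,19),(149,130),(407,130),(185,213),(368,215),(200,40),(356,40)],z=12)[:,:2]
from scipy.optimize import least_squares
print(least_squares(lambda v:np.hypot(*(a-v[:2]).T)-v[2],[526,-241,75]).x)
```

```text
[[ 599.5 -239.5   12. ]
 [ 539.1 -166.8   12. ]
 [ 539.7 -312.8   12. ]
 [ 468.9 -187.8   12. ]]
[ 528.00197542 -239.72638178   72.82794358]
```

```bash
python3 -m pendant '[[[0,-0.0082,0.0289,0,0,0,1],[0,-0.0082,0.0289,0,0,0,1],[0,-0.0027,0.0096,0,0,0,1],[0,0,0,0,0,0,1],[0,0,0,0,0,0,1]]]';python3 -m pendant '[[[0,-0.0014,0.0048,0,0,0,1],[0,0,0,0,0,0,1],[0,0,0,0,0,0,1]]]'
```

```text
clock: 17.45
ee_pos: [509.7, -240.9, 16.5]
eef_rot: [0.098, 0.702, -0.699, -0.096]
force: [-0.1, 0.5, -0.8]
finger_gap: 0.436
clock: 17.82
ee_pos: [509.2, -240.6, 10.6]
eef_rot: [0.098, 0.702, -0.699, -0.097]
force: [-0.5, -0.8, -0.3]
finger_gap: 0.439
```

```bash
python3 -m pendant '[[[0,-0.0006,0.0019,0,0,0,1],[0,0,0,0,0,0,1]]]';python3 -m pendant '[[[0,-0.0004,0.0014,0,0,0,1],[0,0,0,0,0,0,1]]]';python3 -m pendant '[[[0,-0.0004,0.0014,0,0,0,1],[0,0,0,0,0,0,1]]]'
```

```text
clock: 18.08
ee_pos: [509.1, -240.5, 8.3]
eef_rot: [0.098, 0.702, -0.699, -0.097]
force: [-0.3, -0.2, -0.2]
finger_gap: 0.437
clock: 18.32
ee_pos: [509.1, -240.5, 6.8]
eef_rot: [0.098, 0.702, -0.699, -0.097]
force: [0.8, 0.8, -0.3]
finger_gap: 0.439
clock: 18.58
ee_pos: [509.1, -240.6, 5.4]
eef_rot: [0.098, 0.702, -0.699, -0.097]
force: [-0.2, 0.3, -0.6]
finger_gap: 0.436
```

Still no contact. I'll lower a little more and then open.

```bash
python3 -m pendant '[[[0,-0.0004,0.0014,0,0,0,1],[0,0,0,0,0,0,1]]]';python3 -m pendant '[[[0,0,0,0,0,0,0],[0,0,0,0,0,0,-0.1],[0,0,0,0,0,0,-0.3],[0,0,0,0,0,0,-0.3],[0,0,0,0,0,0,-0.3]]]'
python3 - <<'E'
from h import *
p,d=read_camera("wrist");cv2.imwrite("pics/w13.png",p)
E
```

```text
clock: 18.82
ee_pos: [509.2, -240.6, 4.2]
eef_rot: [0.098, 0.702, -0.699, -0.097]
force: [0.3, 0.0, 0.9]
finger_gap: 0.433
clock: 19.45
ee_pos: [509.1, -240.6, 4.1]
eef_rot: [0.098, 0.702, -0.699, -0.097]
force: [-0.8, -0.6, -0.1]
finger_gap: 0.647
```

View pics/w13.png

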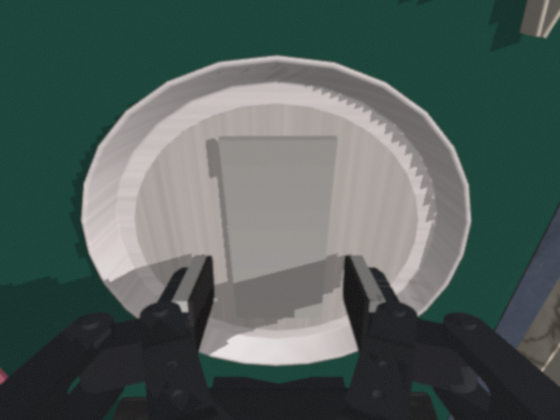

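The coupon is released and lies in the dish. I'll retreat straight up.

```bash
python3 -m pendant '[[[0,0.005,-0.019,0,0,0,-0.3],[0,0.011,-0.038,0,0,0,-0.3],[0,0.014,-0.05,0,0,0,-0.3],[0,0.014,-0.05,0,0,0,-0.3],[0,0,0,0,0,0,-0.3],[0,0,0,0,0,0,-0.3]]]'
python3 - <<'E'
from h import *
ci=camera_info("wrist");p,d=read_camera("wrist");cv2.imwrite("pics/w14.png",p)
C=cloud("wrist",d,ci)
for x in range(470,590,8):
    m=(abs(C[...,0]-x)<2)&(abs(C[...,1]+240)<10)
    if m.sum()>5: print(x,round(float(np.median(C[...,2][m])),1),end='; ')
p,d=read_camera("top");cv2.imwrite("pics/top14.png",p)
print(read_state()["ee_pos"])
E
```

```text
clock: 20.25
ee_pos: [509.5, -240.3, 167.9]
eef_rot: [0.098, 0.702, -0.699, -0.096]
force: [-0.1, 0.7, -0.6]
finger_gap: 0.65
470 3.9; 478 3.8; 486 8.4; 494 7.5; 502 7.0; 510 6.7; 518 6.3; 526 6.2; 534 6.3; 542 243.5; 550 7.3; 558 7.8; 566 8.3; 574 4.1; 582 3.7; [ 508.783751   -240.04901689  166.39331418]
```

View pics/w14.png

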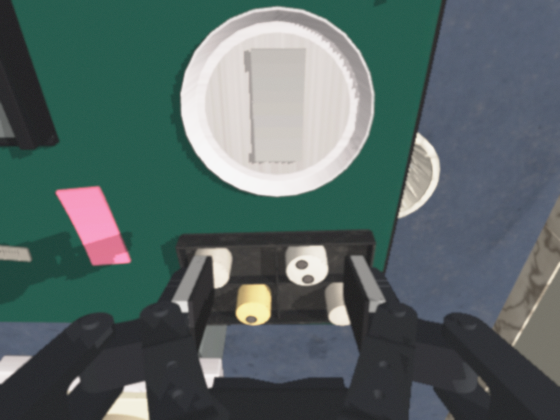

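View pics/top14.png

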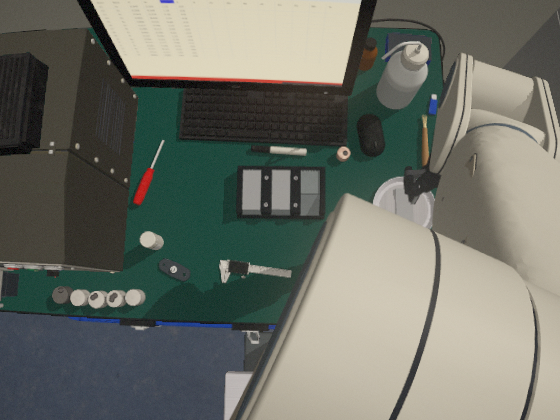

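Run:
```python
from h import *
p=cv2.imread("pics/top14.png");g=cv2.cvtColor(p,cv2.COLOR_BGR2GRAY)
m=(g>110).astype(np.uint8);m[:, :225]=0;m[:,298:]=0;m[:163]=0;m[223:]=0
n,l,s,c=cv2.connectedComponentsWithStats(m)
for i in range(1,n):
    if s[i,4]>100:
        ys,xs=np.where(l==i);print(cv2.minAreaRect(w_of("top",np.c_[xs,ys],z=33)[:,:2].astype(np.float32)))
print(read_state()["clock"],read_state()["joint_vel"].round(3)); finish_job()
```

```text
((557.1630859375, 110.75189208984375), (90.01007843017578, 40.43234634399414), 1.184123158454895)
((558.4228515625, 44.837642669677734), (89.85227966308594, 38.51939010620117), 1.1152970790863037)
20.35 [-0.002  0.015  0.001 -0.001  0.     0.002]
the job is handed in; nothing more can be done
```

The bowed coupon, in the right (-y) pocket, now lies flat in the dish, and I handed the job in at about 20.4 s. No verdict came back.

- **Finding it:** The depth profile already showed the right coupon's ends raised, so I pressed that one first. It rocked about 3° by my reading and I didn't press the other two.
- **Tipping:** I pressed its front end onto the ramp and drew it forward. From the finger positions I work out that it lay at about 25° in its pocket for roughly 0.5–0.8 s. I did not see this directly in a picture.
- **What went differently:**
    - The coupon slid over the toe stop instead of resting on it. It came to rest partly out of the front of the block, so I gripped the protruding front part there.
    - The press briefly reached about 24 N during the draw, above the 5 to 15 N advised, until I eased it off.
    - The full 28° tool tilt was out of reach because of joint 5, so I used 10°.
- **Last checks:**
    - The coupon's middle is at about (526, -240), close to the dish centre at (526 to 528, -240), and it lies level.
    - The two flat coupons measure the same as at the start.
    - In the last views the marker, disc, caliper and pink piece look where they were, and the jar stands upright.
    - The gripper is open and about 165 mm above the bench.

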